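# Lay out the gel station: vials, cap and carton to their matching holders

### The job

Lay out the gel station: stand the black-capped vial in the black-collared holder and the white-capped vial in the white-collared one, lay the blue screw cap, open side up, in the blue round holder and the dark-red carton, same face up, lengthwise in the red oblong tray, each resting flat on the floor of its recess. The vials are glass, so keep them upright and set them down without dropping them, and leave the timer and the foil parcel where they are.

Things in the scene. Friction and masses are not known exactly. Their poses are not given: they have to be found in the camera images.
- black_vial: loose amber glass dropper vial with a black screw cap, standing upright: body 32 mm diameter up to about 50 mm, narrower cap 20 mm diameter, 66 mm high overall, 35 to 70 g. Origin: centre of its underside; z up along its axis; yaw does not matter. Grip the body, 20 to 45 mm up
- white_vial: loose amber glass dropper vial with a white screw cap, standing upright: body 32 mm diameter up to about 50 mm, narrower cap 20 mm diameter, 66 mm high overall, 35 to 70 g. Origin: centre of its underside; z up along its axis; yaw does not matter. Grip the body, 20 to 45 mm up
- cap: loose blue bottle screw cap lying open side up: round, 51 mm outer diameter, 24 mm high, hollow, 21 to 42 g. Origin: centre of its underside; z up; yaw does not matter
- carton: loose printed dark-red cardboard carton, a plain closed box lying flat: 58 mm wide along its own x, 118 mm long along its own y, 58 mm high, 125 to 255 g. Origin: centre of its underside; z up. Grip it across its 58 mm width at the middle
- black_holder: BLACK-collared fixed holder screwed to the bench: dark grey square base plate 72 mm wide and 4 mm thick carrying a round black collar, inner diameter 52 mm, outer 64 mm, collar top 14 mm above the bench; the recess floor is the top of the base plate, 4 mm above the origin. Origin: centre of the underside, on the collar's axis; z up. The black-capped vial belongs here
- white_holder: WHITE-collared fixed holder screwed to the bench: dark grey square base plate 72 mm wide and 4 mm thick carrying a round white collar, inner diameter 52 mm, outer 64 mm, collar top 14 mm above the bench; the recess floor is the top of the base plate, 4 mm above the origin. Origin: centre of the underside, on the collar's axis; z up. The white-capped vial belongs here
- cap_holder: Larger BLUE round fixed holder screwed to the bench: dark grey square base plate 92 mm wide and 4 mm thick carrying a round blue collar, inner diameter 72 mm, outer 84 mm, collar top 14 mm above the bench; the recess floor is the top of the base plate, 4 mm above the origin. Origin: centre of the underside, on the collar's axis; z up. The blue screw cap belongs here
- carton_tray: oblong tray fixed to the bench, dark grey base 90 x 150 mm and 4 mm thick with a red rim 5 mm thick; recess 78 mm along its own x and 138 mm along its own y; rim top 14 mm above the bench, recess floor 4 mm above the origin. Origin: centre of the underside; z up. The red carton belongs here, lengthwise along y, either way round.
- timer: bystander, to be left where it is: loose off-white lab timer lying flat, 62 (x) x 68 (y) x 20 mm. Origin: centre of its underside
- parcel: bystander, to be left where it is: loose oblong block wrapped in silver foil, 73 (x) x 111 (y) x 42 mm. Origin: centre of its underside. (Behind all the holders a fixed bottle shelf overhangs the bench beyond about x = 0.72 m: keep wrist and arm in front of it on wide sideways moves)
There are look-alikes about, which are no part of the job. Leave any purple look-alike of the black_vial alone.

How it is judged:
By the outcome, as a careful person would: the job done as asked, in the order asked, and still so for the second after the job is handed in, with the robot touching nothing.
It also fails if it takes over 118 s, if anything falls off the work surface, if the arm or the gripper's body presses on something with over 40 N, if the wrist force passes 120 N, or if a joint passes its speed limit or range.

### The arm

A 7-joint arm with a two-finger parallel gripper is mounted at the origin on a cart in front of the work surface, level with it; the furniture and walls round the work are solid. World frame = base frame: x ahead of the robot, y to its left, z up, the work surface at z = 0. Lengths are in m, angles in rad, forces in N, time in s.
With the tool pointing down it reaches from about 0.4 to 0.85 m from the base axis. Payload 10.4 kg.
Tool frame: the origin (TCP) lies on the centre line of the jaws, within the pads' length; the fingertips stand 11 mm ahead of it and the grasp point (between the pads) lies 8 mm behind it (tip_reach is the distance from the TCP to the fingertips, in m); z points along the fingers, y is the line along which they close (so a half turn about z gives the same grasp; the last joint's range is limited). The gripper opens to 85 mm and grips with 20 to 120 N. Pads are 22 mm wide; open, the fingers measure 114 mm over their backs; the gripper's body (76 mm by 85 mm) begins 54 mm behind the grasp point. The pads swing forward as they close: fully open they stand 13 mm farther back than shut.
Start: joints at [1.231, 0.332, -0.065, 1.46, 0.022, 1.35, -0.088], TCP at [0.195, -0.594, 0.242] pointing down, gripper open.
Joint ranges: [-2.6, 2.6], [-0.5, 2.12], [-1.47, 1.34], [0.16, 2.42], [-1.27, 4.41], [0.06, 2.06], [-2.6, 2.6]. Speed limits (rad/s): [2.22, 2.22, 2.79, 2.79, 3.14, 3.14, 3.14].

### API

Orientations are given as a unit quaternion [x, y, z, w].
In Python, from workcell import get_obs, camera, hand_in, tip_reach gives the robot as it stands. The module is installed in compiled form; this text tells all that it offers.
- The arm moves only by the tool move_arm, never from a script. Its argument "plan" is a list of rows, each an object with "delta_pos": the shift along the tool's x, y, z in a scale on which 1.0 is 0.75 m, a list of three; "turn": the turn, a rotation vector about the tool's x, y, z in normalised numbers (1 is 2 pi rad), a list of three; "fingers": the closure, from 0 (fully open) to 1 (shut). A call has 1 to 12 rows; each row is the pose to reach, as a shift and turn from the pose commanded when the call began, along the tool's axes at that moment; what a row does not reach only later rows make up. A row lasts 1/8 s, in which the tool goes at most 62.5 mm and 10.7 degrees, less where a joint would pass 70% of its speed; a pose out of reach is approached as far as the arm can. A call with a gripper value outside its range is refused whole. The fingers move at their own pace and stop on an object; "force" is the grip in N (left out, the last holds). Time passes only in rows, so rows that repeat a pose let the fingers close. It gives the time, the measured TCP pose, the force, the opening and the grip force at its end, in the units of the state.
- get_obs(): the state, without advancing time (a new reading comes with each control period).
- camera(name): name is "scene" or "top"; returns a dict with "color" (420x560x3 uint8, red, green, blue), "range_z" (420x560 float32, m along the optical axis (not along the pixel's ray), 0 where there is no reading), "fx", "fy", "cx", "cy" (pixels), "R" (3x3) and "t" (3): a world point X has camera coordinates R X + t. Camera axes: x right, y down, z forward; pixel columns grow to the right and rows downward; lengths in m; the calibration is good to about 2 mm. A picture is of the moment at which its call begins.
- hand_in(): hands the job in; it is judged then, once.
The state is a dict: "clock": time; "joint_pos": joint angles; "joint_velocities": joint speeds; "tau": joint torques, N m; "position": TCP position; "ee_rot": TCP orientation; "ft_force": force on the tool from outside, world axes, zero at the start; "torque": the same for the moment, N m; "grip_width": opening from 0.0 (shut) to 1.0 (fully open); "grasp_force": force on a finger pad.
Only numpy, scipy, OpenCV 4.12 (cv2) and the standard library are available. Lean on these libraries where they do the work, as an engineer would, in place of code of your own. Each camera call takes 0.05 s, during which the arm holds its last target. There are 200 camera calls.

## Working session

There is one attempt and no reset: what is moved stays moved. The work goes in short steps, Python scripts to look and compute and a tool call to move; the robot and the scene stay as the last step left them, time stands still between calls to the robot, and variables do not carry over. Pictures are saved under pics/ and viewed, at most 14 in all, crops included, and the job is handed in when it is done.

Besides the shell and the picture viewer there is one more tool, called after "Emit:" as name(argument=value, ...) on one line, values as JSON. move_arm: Moves the arm, as the interface text tells. Its arguments: {"type":"object","properties":{"plan":{"type":"array","items":{"type":"object","properties":{"delta_pos":{"type":"array","items":{"type":"number"}},"turn":{"type":"array","items":{"type":"number"}},"fingers":{"type":"number"}}}},"force":{"type":"number"}},"required":["plan"]}

```bash
mkdir -p pics; python3 - <<'E'
from workcell import *
import cv2,numpy as np
print(get_obs(), tip_reach)
for n in("top","scene"):
    c=camera(n); np.savez(f"{n}0.npz",**c); cv2.imwrite(f"pics/{n}0.png",c["color"][...,::-1]); print(n,c["R"],c["t"],c["fx"],c["cx"],c["cy"])
E
```

```text
{'clock': 0.0, 'joint_pos': array([ 1.23139372,  0.33285681, -0.06467809,  1.46099002,  0.02156514,
        1.3498841 , -0.08849934]), 'joint_velocities': array([ 6.34016616e-04, -6.31050600e-04,  8.59946627e-05,  1.42859556e-03,
       -6.38381906e-04,  3.19093849e-04,  1.82496238e-04]), 'tau': array([ 3.44940663e-04, -6.25451875e+01,  4.94859880e-02, -3.91603124e+01,
        1.62928272e-02,  9.99772979e-03, -4.21078323e-05]), 'position': array([ 0.19458178, -0.59354201,  0.24150201]), 'ee_rot': array([ 9.87480915e-01,  1.57736872e-01, -1.34567847e-04, -7.09633566e-04]), 'ft_force': array([ 0.15026142, -0.04878853, -0.12336145]), 'torque': array([ 0.04002431,  0.01275222, -0.06156814]), 'grasp_force': 0.0, 'grip_width': 1.001745650223894} 0.011
top [[-0.01997132 -0.99950109 -0.02446867]
 [-0.99275605  0.02272477 -0.11797883]
 [ 0.11847601  0.02193522 -0.9927146 ]] [-1.95208718e-05  5.44262046e-01  1.43889684e+00] 540.4711912898184 284.25299125044774 207.32094622763566
scene [[-0.83707762 -0.54708113  0.00181672]
 [-0.3908601   0.59571694 -0.70167636]
 [ 0.38279164 -0.58806766 -0.7124935 ]] [0.42654185 0.26010421 0.68696782] 390.09503768592185 273.72623749080674 210.39847697847657
```

View pics/top0.png

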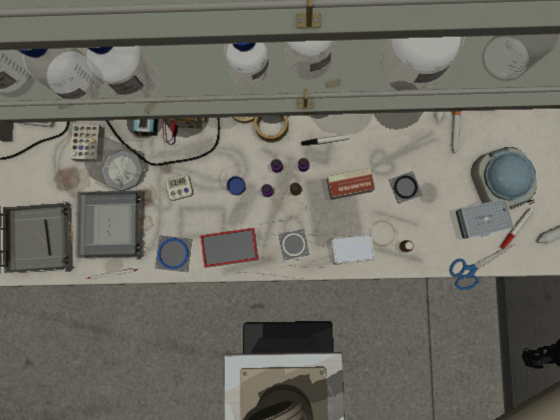

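View pics/scene0.png

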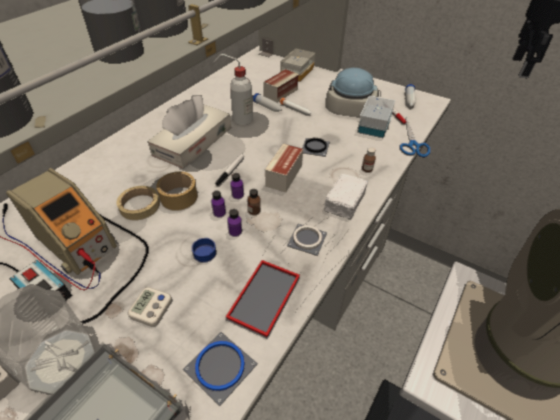

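The top view has the black vial at (296,189) and purple look-alikes at (277,166), (303,165) and (267,190). The white vial is at (406,245), the cap at (236,186) and the carton at (350,186). The holders are black (405,187), white (294,245) and blue (173,253), with the red tray at (230,247). Next I'll measure them.

```bash
cat >h.py <<'E'
import numpy as np,cv2
def load(n):
    d=np.load(n); return {k:d[k] for k in d.files}
def cloud(c):
    z=c["range_z"]; v,u=np.mgrid[:z.shape[0],:z.shape[1]]
    P=np.stack([(u-c["cx"])/c["fx"]*z,(v-c["cy"])/c["fy"]*z,z],-1)
    W=(P-c["t"])@c["R"]; W[z==0]=np.nan; return W
def mecircle(p):
    return cv2.minEnclosingCircle(p.astype(np.float32))
E
python3 - <<'E'
from h import *
for n in("top","scene"):
    c=load(n+"0.npz"); W=cloud(c); H=W[...,2]; print(n, "bench z",np.nanmedian(H[(abs(W[...,1])<.4)&(W[...,0]>.45)&(W[...,0]<.7)&(abs(H)<.01)]))
    m=((H>.008)&(H<.15)&(W[...,0]>.4)&(W[...,0]<.74)&(abs(W[...,1])<.5)).astype(np.uint8)
    k,l,s,_=cv2.connectedComponentsWithStats(m,connectivity=4)
    for i in range(1,k):
        if s[i,4]<25: continue
        p=W[l==i]; hi=np.percentile(p[:,2],95); t=p[p[:,2]>hi-.008][:,:2]; 
        r=cv2.minAreaRect(t.astype(np.float32)); ra=cv2.minAreaRect(p[:,:2].astype(np.float32))
        print(s[i],c["color"][l==i].mean(0).astype(int),"h%.3f"%hi,"topmean",t.mean(0).round(4),"rect",np.round(r[0],4),np.round(r[1],3),round(r[2],1),"all",np.round(ra[0],4),np.round(ra[1],3))
c=load("top0.npz"); cv2.imwrite("pics/topcrop.png",cv2.resize(c["color"][140:290,150:430,::-1],None,fx=2.8,fy=2.8,interpolation=cv2.INTER_CUBIC))
E
```

```text
top bench z -0.0005884832588167307
[452 134   7  17  91] [137 137 128] h0.019 topmean [ 0.7173 -0.4893] rect [ 0.7173 -0.4892] [0.017 0.045] 85.3 all [ 0.7171 -0.4902] [0.017 0.045]
[263 136  17   6  76] [74 61 39] h0.049 topmean [0.7374 0.0184] rect [0.7371 0.0176] [0.006 0.038] 0.1 all [0.7364 0.021 ] [0.007 0.045]
[  84  137  102  122 4945] [100 101  94] h0.127 topmean [0.6761 0.4458] rect [0.6642 0.4423] [0.115 0.11 ] 66.6 all [0.5647 0.418 ] [0.22  0.324]
[301 137  49   9 183] [98 96 89] h0.019 topmean [ 0.7324 -0.1222] rect [ 0.7334 -0.1298] [0.014 0.132] 3.6 all [ 0.7336 -0.1288] [0.014 0.134]
[206 147   9   8  27] [53 51 46] h0.016 topmean [0.7116 0.1932] rect [0.7111 0.1945] [0.01  0.028] 39.4 all [0.7111 0.1945] [0.01  0.028]
[298 158  12  14 136] [55 41 57] h0.068 topmean [ 0.6627 -0.0656] rect [ 0.6625 -0.066 ] [0.019 0.017] 48.3 all [ 0.6611 -0.0665] [0.029 0.031]
[271 159  12  14 129] [51 36 53] h0.068 topmean [0.6618 0.0087] rect [0.6621 0.0089] [0.018 0.02 ] 27.1 all [0.6612 0.0072] [0.03  0.031]
[ 327  168   48   32 1062] [123  93  77] h0.062 topmean [ 0.6042 -0.193 
[... 4550 characters left out ...]
42] [124  81  75] h0.058 topmean [0.7373 0.2921] rect [0.7375 0.292 ] [0.003 0.009] 36.9 all [0.7355 0.3053] [0.009 0.035]
[ 97 273   4  12  26] [104  99 110] h0.027 topmean [0.7353 0.2926] rect [0.7359 0.2926] [0.006 0.007] 50.2 all [0.7342 0.2958] [0.006 0.016]
[    0   282   189   138 14085] [133 128 117] h0.129 topmean [0.6737 0.428 ] rect [0.6625 0.4367] [0.101 0.113] 67.2 all [0.5884 0.4212] [0.206 0.303]
[ 128  287   44   38 1076] [170 160 141] h0.019 topmean [0.607  0.2832] rect [0.6091 0.2818] [0.063 0.068] 13.6 all [0.6091 0.2818] [0.063 0.068]
[195 341  48  50 423] [ 49  80 140] h0.015 topmean [0.4381 0.2995] rect [0.4342 0.2979] [0.068 0.083] 0.5 all [0.4342 0.2979] [0.068 0.083]
```

View pics/topcrop.png

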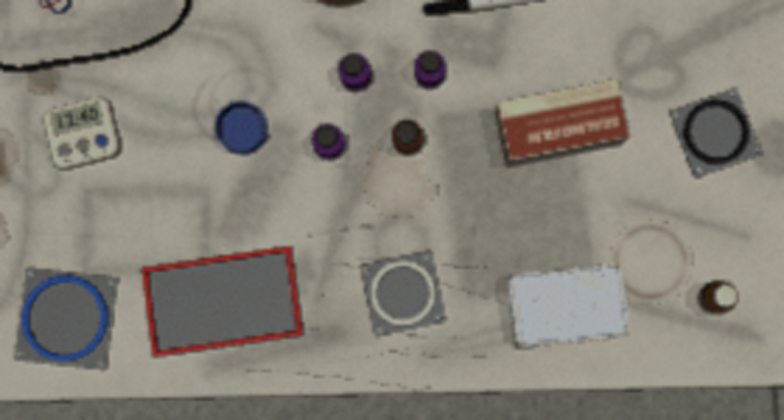

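The crop confirms it: the black-capped vial is at crop (408,136), between the purple ones and the carton. I'll refine the blue holder and tray, then add a helper for move deltas.

```bash
cat >>h.py <<'E'
from scipy.spatial.transform import Rotation as Ro
def go(x,y,z,yawdeg):
    from workcell import get_obs
    o=get_obs(); Rc=Ro.from_quat(o["ee_rot"])
    a=np.radians(yawdeg); c,s=np.cos(a),np.sin(a)
    Rt=Ro.from_matrix([[c,s,0],[s,-c,0],[0,0,-1]])
    print("delta",Rc.inv().apply(np.array([x,y,z])-o["position"]).round(4),"turn",(Rc.inv()*Rt).as_rotvec().round(4),
      "pos",o["position"].round(4),"q",o["joint_pos"].round(2),"F",o["ft_force"].round(1),"w",round(o["grip_width"],3),"g",round(o["grasp_force"],1),"t",round(o["clock"],2))
E
python3 - <<'E'
from h import *
for n in("top","scene"):
    c=load(n+"0.npz"); W=cloud(c); z=c["range_z"]
    col=c["color"].astype(int); v,u=np.mgrid[:420,:560]
    # intersect pixel rays with rim-top plane z=.014
    d=np.stack([(u-c["cx"])/c["fx"],(v-c["cy"])/c["fy"],np.ones_like(u,float)],-1)@c["R"]; C=-c["R"].T@c["t"]
    Q=C+d*((.014-C[2])/d[...,2])[...,None]
    r,g,b=col[...,0],col[...,1],col[...,2]
    for nm,m,box in(("capholder",(b>r+40),(.35,.5,.22,.38)),("tray",(r>g+50),(.35,.55,.03,.25))):
        m=m&(Q[...,0]>box[0])&(Q[...,0]<box[1])&(Q[...,1]>box[2])&(Q[...,1]<box[3])
        p=Q[m][:,:2].astype(np.float32); print(n,nm,cv2.minAreaRect(p),cv2.minEnclosingCircle(p),len(p))
    for nm,lo,box in(("bh",0,(.54,.65,-.4,-.29)),("wh",1,(.38,.5,-.1,.03))):
        s=col.sum(-1); m=(s<115) if lo==0 else (s>370)
        if lo: m=m&(np.hypot(Q[...,0]-.444,Q[...,1]+.034)<.036)
        m=m&(Q[...,0]>box[0])&(Q[...,0]<box[1])&(Q[...,1]>box[2])&(Q[...,1]<box[3])
        p=Q[m][:,:2].astype(np.float32); print(n,nm,cv2.minEnclosingCircle(p),p.mean(0),len(p))
go(.5935,-.0425,.2,20)
E
```

```text
top capholder ((0.42731228470802307, 0.2977781295776367), (0.08229372650384903, 0.08000493049621582), 0.07747311145067215) ((0.42706045508384705, 0.29798707365989685), 0.04181254655122757) 201
top tray ((0.4403776526451111, 0.14341048896312714), (0.08716695010662079, 0.14738041162490845), 7.108887195587158) ((0.4412856698036194, 0.14296597242355347), 0.08376520872116089) 275
top bh ((0.5965792536735535, -0.34539225697517395), 0.03129811957478523) [ 0.5971   -0.345956] 120
top wh ((0.4445762038230896, -0.033921997994184494), 0.031477320939302444) [ 0.44409972 -0.03484815] 125
scene capholder ((0.42542028427124023, 0.2983487844467163), (0.08309350162744522, 0.08304119855165482), 79.61445617675781) ((0.42540886998176575, 0.2978835701942444), 0.04262806102633476) 620
scene tray ((0.4388774633407593, 0.1433485746383667), (0.0892753154039383, 0.15047872066497803), 7.0477752685546875) ((0.43879011273384094, 0.14444312453269958), 0.08542513102293015) 728
scene bh ((0.5921409130096436, -0.3418135643005371), 0.03266631066799164) [ 0.5919904  -0.34114015] 93
scene wh ((0.4457989037036896, -0.035656873136758804), 0.03486340492963791) [ 0.4456737  -0.03533909] 275
delta [ 0.5507 -0.3994  0.0421] turn [-0.0012  0.     -0.0323] pos [ 0.1946 -0.5936  0.2416] q [ 1.23  0.33 -0.06  1.46  0.02  1.35 -0.09] F [-0.  -0.2 -0.3] w 0.999 g 0.0 t 0.1
```

Careful with the scale: shifts go in shares of 0.75 m and turns go in shares of 2 pi rad. That gives: 0.551 m / 0.75 = 0.7347, 0.33 m / 0.75 = 0.44, -0.032 rad / 6.2832 = -0.0051.

Emit:
move_arm(plan=[{"delta_pos": [0.06, -0.044, 0], "turn": [0, 0, -0.0051], "fingers": 0.3}, {"delta_pos": [0.12, -0.088, 0.0133], "turn": [0, 0, -0.0051], "fingers": 0.3}, {"delta_pos": [0.184, -0.1333, 0.0267], "turn": [0, 0, -0.0051], "fingers": 0.3}, {"delta_pos": [0.248, -0.1787, 0.04], "turn": [0, 0, -0.0051], "fingers": 0.3}, {"delta_pos": [0.312, -0.224, 0.0533], "turn": [0, 0, -0.0051], "fingers": 0.3}, {"delta_pos": [0.376, -0.2707, 0.056], "turn": [0, 0, -0.0051], "fingers": 0.3}, {"delta_pos": [0.44, -0.3173, 0.056], "turn": [0, 0, -0.0051], "fingers": 0.3}, {"delta_pos": [0.504, -0.364, 0.056], "turn": [0, 0, -0.0051], "fingers": 0.3}, {"delta_pos": [0.568, -0.4107, 0.056], "turn": [0, 0, -0.0051], "fingers": 0.3}, {"delta_pos": [0.632, -0.4573, 0.056], "turn": [0, 0, -0.0051], "fingers": 0.3}, {"delta_pos": [0.6933, -0.5027, 0.056], "turn": [0, 0, -0.0051], "fingers": 0.3}, {"delta_pos": [0.7347, -0.532, 0.056], "turn": [0, 0, -0.0051], "fingers": 0.3}])

```text
clock: 1.6
position: [0.5948, -0.0403, 0.2]
ee_rot: [0.985, 0.175, -0.0, -0.0]
ft_force: [-0.3, -0.7, 0.8]
grip_width: 0.697
grasp_force: 0.0
```

```bash
python3 - <<'E'
from h import *
from workcell import camera,get_obs
go(.5935,-.0425,.03,20)
c=camera("scene"); np.savez("scene1.npz",**c); W=cloud(c); p=get_obs()["position"]
m=(np.hypot(W[...,0]-p[0],W[...,1]-p[1])<.1)&(W[...,2]>.1)&(W[...,2]<.3); q=W[m]
print(p, np.percentile(q[:,2],[0,1,2,5,10]).round(4))
cv2.imwrite("pics/s1.png",cv2.resize(c["color"][60:330,120:420,::-1],None,fx=2,fy=2))
E
```

```text
delta [-0.002   0.0018  0.17  ] turn [-0.0009  0.      0.0019] pos [ 0.5948 -0.0403  0.2   ] q [ 0.42  0.34 -0.53  1.58  0.18  1.27 -1.36] F [-0.3 -0.7  0.8] w 0.697 g 0.0 t 1.6
[ 0.59637558 -0.03561508  0.19985635] [0.194  0.1966 0.1991 0.2038 0.2109]
```

View pics/s1.png

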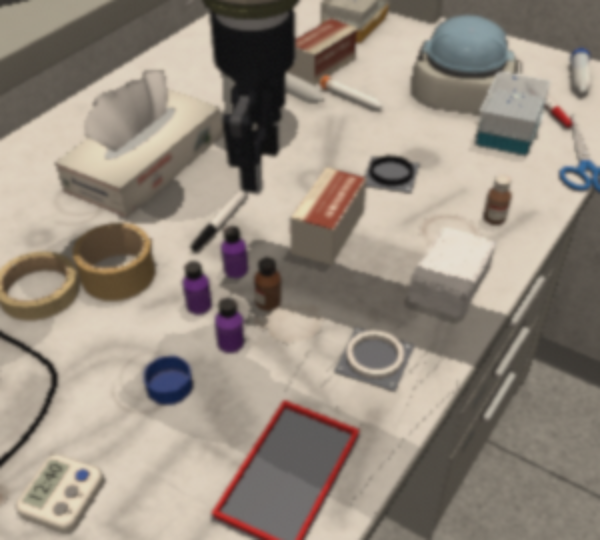

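The scene view shows the gripper above the vials, with the black vial at crop (267,285) and the purple ones around it. The depth puts the tips about 5 mm ahead of the TCP at this opening. I'll let the arm settle lower down and measure again.

In the tool's units: 0.09 m / 0.75 = 0.12, 0.06 m / 0.75 = 0.08.

Emit:
move_arm(plan=[{"delta_pos": [0, 0, 0.04], "turn": [0, 0, 0], "fingers": 0.3}, {"delta_pos": [0, 0, 0.08], "turn": [0, 0, 0], "fingers": 0.3}, {"delta_pos": [0, 0, 0.12], "turn": [0, 0, 0], "fingers": 0.3}, {"delta_pos": [0, 0, 0.12], "turn": [0, 0, 0], "fingers": 0.3}, {"delta_pos": [0, 0, 0.12], "turn": [0, 0, 0], "fingers": 0.3}])

```text
clock: 2.28
position: [0.5945, -0.0431, 0.1114]
ee_rot: [0.985, 0.174, 0.001, 0.0]
ft_force: [0.9, 0.2, 1.1]
grip_width: 0.699
grasp_force: 0.0
```

```bash
python3 - <<'E'
from h import *
go(.5935,-.0425,.03,20)
E
```

```text
delta [-0.0008 -0.001   0.0814] turn [ 0.0004 -0.001  -0.0003] pos [ 0.5945 -0.0431  0.1114] q [ 0.41  0.42 -0.51  1.67  0.23  1.11 -1.39] F [0.9 0.2 1.1] w 0.699 g 0.0 t 2.27
```

In the tool's units: 0.083 m / 0.75 = 0.1107, -0.001 m / 0.75 = -0.0013.

Emit:
move_arm(plan=[{"delta_pos": [-0.0013, -0.0013, 0.0333], "turn": [0, 0, 0], "fingers": 0.3}, {"delta_pos": [-0.0013, -0.0013, 0.0667], "turn": [0, 0, 0], "fingers": 0.3}, {"delta_pos": [-0.0013, -0.0013, 0.0933], "turn": [0, 0, 0], "fingers": 0.3}, {"delta_pos": [-0.0013, -0.0013, 0.1107], "turn": [0, 0, 0], "fingers": 0.3}, {"delta_pos": [-0.0013, -0.0013, 0.1107], "turn": [0, 0, 0], "fingers": 0.3}, {"delta_pos": [-0.0013, -0.0013, 0.1107], "turn": [0, 0, 0], "fingers": 0.3}, {"delta_pos": [-0.0013, -0.0013, 0.1107], "turn": [0, 0, 0], "fingers": 0.55}, {"delta_pos": [-0.0013, -0.0013, 0.1107], "turn": [0, 0, 0], "fingers": 0.6}, {"delta_pos": [-0.0013, -0.0013, 0.1107], "turn": [0, 0, 0], "fingers": 0.8}, {"delta_pos": [-0.0013, -0.0013, 0.1107], "turn": [0, 0, 0], "fingers": 0.8}, {"delta_pos": [-0.0013, -0.0013, 0.1107], "turn": [0, 0, 0], "fingers": 0.8}], force=25)

```text
clock: 3.65
position: [0.5931, -0.0427, 0.0279]
ee_rot: [0.985, 0.173, 0.0, 0.0]
ft_force: [-0.8, 0.4, 6.3]
grip_width: 0.361
grasp_force: 24.9
```

```bash
python3 - <<'E'
from h import *
go(.5965,-.346,.17,20)
E
```

```text
delta [-0.1003  0.2863 -0.142 ] turn [ 0.0006 -0.0007 -0.0004] pos [ 0.5931 -0.0427  0.0279] q [ 0.38  0.52 -0.48  1.73  0.29  0.96 -1.43] F [-0.8  0.4  6.3] w 0.361 g 24.9 t 3.65
```

In the tool's units: 0.24 m / 0.75 = 0.32, 0.2 m / 0.75 = 0.2667.

Emit:
move_arm(plan=[{"delta_pos": [0, 0, -0.0107], "turn": [0, 0, 0], "fingers": 0.8}, {"delta_pos": [0, 0, -0.04], "turn": [0, 0, 0], "fingers": 0.8}, {"delta_pos": [0, 0, -0.08], "turn": [0, 0, 0], "fingers": 0.8}, {"delta_pos": [0, 0, -0.12], "turn": [0, 0, 0], "fingers": 0.8}, {"delta_pos": [0, 0, -0.1533], "turn": [0, 0, 0], "fingers": 0.8}, {"delta_pos": [-0.0067, 0.02, -0.1733], "turn": [0, 0, 0], "fingers": 0.8}, {"delta_pos": [-0.0213, 0.06, -0.1867], "turn": [0, 0, 0], "fingers": 0.8}, {"delta_pos": [-0.0373, 0.1067, -0.1867], "turn": [0, 0, 0], "fingers": 0.8}, {"delta_pos": [-0.056, 0.16, -0.1867], "turn": [0, 0, 0], "fingers": 0.8}, {"delta_pos": [-0.0747, 0.2133, -0.1867], "turn": [0, 0, 0], "fingers": 0.8}, {"delta_pos": [-0.0933, 0.2667, -0.1867], "turn": [0, 0, 0], "fingers": 0.8}, {"delta_pos": [-0.112, 0.32, -0.1867], "turn": [0, 0, 0], "fingers": 0.8}])

```text
clock: 5.15
position: [0.5948, -0.2995, 0.1668]
ee_rot: [0.985, 0.173, -0.001, -0.0]
ft_force: [0.3, -0.5, 0.5]
grip_width: 0.363
grasp_force: 24.9
```

In the tool's units: 0.085 m / 0.75 = 0.1133, 0.075 m / 0.75 = 0.1.

Emit:
move_arm(plan=[{"delta_pos": [-0.0133, 0.0373, 0], "turn": [0, 0, 0], "fingers": 0.8}, {"delta_pos": [-0.0213, 0.0587, 0], "turn": [0, 0, 0], "fingers": 0.8}, {"delta_pos": [-0.0213, 0.0613, 0.0267], "turn": [0, 0, 0], "fingers": 0.8}, {"delta_pos": [-0.0213, 0.0613, 0.0667], "turn": [0, 0, 0], "fingers": 0.8}, {"delta_pos": [-0.0213, 0.0613, 0.1], "turn": [0, 0, 0], "fingers": 0.8}, {"delta_pos": [-0.0213, 0.0613, 0.1133], "turn": [0, 0, 0], "fingers": 0.8}, {"delta_pos": [-0.0213, 0.0613, 0.1133], "turn": [0, 0, 0], "fingers": 0.8}, {"delta_pos": [-0.0213, 0.0613, 0.1133], "turn": [0, 0, 0], "fingers": 0.8}])

```text
clock: 6.15
position: [0.5972, -0.3454, 0.0834]
ee_rot: [0.985, 0.174, 0.001, 0.0]
ft_force: [-1.1, -0.2, -0.8]
grip_width: 0.356
grasp_force: 24.9
```

```bash
python3 - <<'E'
from h import *
from workcell import camera
go(.5965,-.346,.032,20)
c=camera("scene"); cv2.imwrite("pics/s2.png",cv2.resize(c["color"][60:230,230:420,::-1],None,fx=3,fy=3))
E
```

```text
delta [-0.0009  0.0003  0.0514] turn [ 0.0011 -0.0011  0.0001] pos [ 0.5972 -0.3454  0.0834] q [ 0.72  0.62 -0.38  1.42  0.24  1.14 -0.91] F [-1.1 -0.2 -0.8] w 0.356 g 24.9 t 6.15
```

View pics/s2.png

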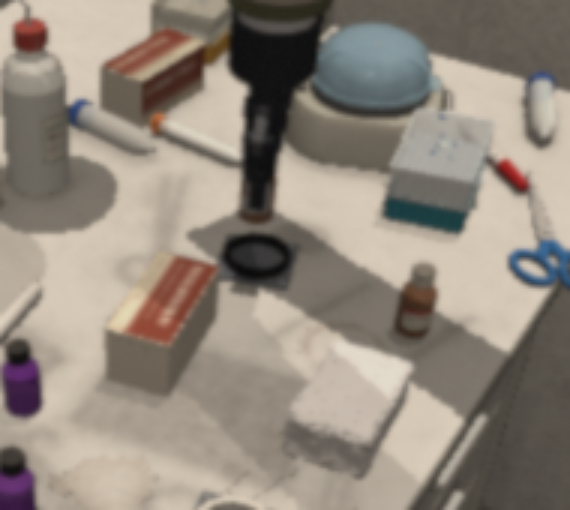

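The vial is upright in the jaws at crop (257,212), above the black holder at (257,258). I'll lower it gently.

In the tool's units: 0.051 m / 0.75 = 0.068, 0.05 m / 0.75 = 0.0667.

Emit:
move_arm(plan=[{"delta_pos": [-0.0013, 0, 0.016], "turn": [0, 0, 0], "fingers": 0.8}, {"delta_pos": [-0.0013, 0, 0.032], "turn": [0, 0, 0], "fingers": 0.8}, {"delta_pos": [-0.0013, 0, 0.0453], "turn": [0, 0, 0], "fingers": 0.8}, {"delta_pos": [-0.0013, 0, 0.0533], "turn": [0, 0, 0], "fingers": 0.8}, {"delta_pos": [-0.0013, 0, 0.06], "turn": [0, 0, 0], "fingers": 0.8}, {"delta_pos": [-0.0013, 0, 0.064], "turn": [0, 0, 0], "fingers": 0.8}, {"delta_pos": [-0.0013, 0, 0.0667], "turn": [0, 0, 0], "fingers": 0.8}, {"delta_pos": [-0.0013, 0, 0.068], "turn": [0, 0, 0], "fingers": 0.8}, {"delta_pos": [-0.0013, 0, 0.068], "turn": [0, 0, 0], "fingers": 0.8}, {"delta_pos": [-0.0013, 0, 0.068], "turn": [0, 0, 0], "fingers": 0.8}])

```text
clock: 7.45
position: [0.5958, -0.3458, 0.032]
ee_rot: [0.985, 0.174, 0.0, 0.0]
ft_force: [-1.8, 2.2, 6.1]
grip_width: 0.362
grasp_force: 25.4
```

In the tool's units: -0.12 m / 0.75 = -0.16, -0.11 m / 0.75 = -0.1467.

Emit:
move_arm(plan=[{"delta_pos": [0, 0, 0], "turn": [0, 0, 0], "fingers": 0.6}, {"delta_pos": [0, 0, 0], "turn": [0, 0, 0], "fingers": 0.5}, {"delta_pos": [0, 0, 0], "turn": [0, 0, 0], "fingers": 0.4}, {"delta_pos": [0, 0, 0], "turn": [0, 0, 0], "fingers": 0.3}, {"delta_pos": [0, 0, 0], "turn": [0, 0, 0], "fingers": 0.3}, {"delta_pos": [0, 0, -0.02], "turn": [0, 0, 0], "fingers": 0.3}, {"delta_pos": [0, 0, -0.0533], "turn": [0, 0, 0], "fingers": 0.3}, {"delta_pos": [0, 0, -0.1067], "turn": [0, 0, 0], "fingers": 0.3}, {"delta_pos": [0, 0, -0.1467], "turn": [0, 0, 0], "fingers": 0.3}, {"delta_pos": [0, 0, -0.16], "turn": [0, 0, 0], "fingers": 0.3}, {"delta_pos": [0, 0, -0.16], "turn": [0, 0, 0], "fingers": 0.3}])

```text
clock: 8.82
position: [0.5957, -0.3459, 0.1519]
ee_rot: [0.985, 0.174, 0.0, 0.0]
ft_force: [-0.5, -0.5, -1.0]
grip_width: 0.7
grasp_force: 0.0
```

```bash
python3 - <<'E'
from h import *
go(.432,-.3365,.027,20)
E
```

```text
delta [-0.1507 -0.0649  0.1248] turn [ 0.0009 -0.0006 -0.0003] pos [ 0.5957 -0.3459  0.1519] q [ 0.73  0.56 -0.39  1.37  0.21  1.26 -0.89] F [-0.5 -0.5 -1. ] w 0.7 g 0.0 t 8.82
```

In the tool's units: -0.151 m / 0.75 = -0.2013, -0.11 m / 0.75 = -0.1467.

Emit:
move_arm(plan=[{"delta_pos": [-0.04, -0.0173, 0], "turn": [0, 0, 0], "fingers": 0.3}, {"delta_pos": [-0.0933, -0.04, 0], "turn": [0, 0, 0], "fingers": 0.3}, {"delta_pos": [-0.1467, -0.0627, 0], "turn": [0, 0, 0], "fingers": 0.3}, {"delta_pos": [-0.1867, -0.08, 0.0133], "turn": [0, 0, 0], "fingers": 0.3}, {"delta_pos": [-0.2013, -0.0867, 0.04], "turn": [0, 0, 0], "fingers": 0.3}, {"delta_pos": [-0.2013, -0.0867, 0.06], "turn": [0, 0, 0], "fingers": 0.3}, {"delta_pos": [-0.2013, -0.0867, 0.06], "turn": [0, 0, 0], "fingers": 0.3}, {"delta_pos": [-0.2013, -0.0867, 0.06], "turn": [0, 0, 0], "fingers": 0.3}])

```text
clock: 9.82
position: [0.4324, -0.3361, 0.1065]
ee_rot: [0.985, 0.174, 0.0, -0.0]
ft_force: [-0.2, -0.0, 0.4]
grip_width: 0.699
grasp_force: 0.0
```

```bash
python3 - <<'E'
from h import *
go(.432,-.3365,.027,20)
E
```

```text
delta [-0.0005  0.0002  0.0795] turn [-0.     -0.0006  0.0007] pos [ 0.4324 -0.3361  0.1065] q [ 0.92  0.31 -0.4   1.81  0.14  1.05 -0.75] F [-0.2 -0.   0.4] w 0.699 g 0.0 t 9.82
```

In the tool's units: 0.079 m / 0.75 = 0.1053, 0.068 m / 0.75 = 0.0907.

Emit:
move_arm(plan=[{"delta_pos": [0, 0, 0.0333], "turn": [0, 0, 0], "fingers": 0.3}, {"delta_pos": [0, 0, 0.0667], "turn": [0, 0, 0], "fingers": 0.3}, {"delta_pos": [0, 0, 0.0907], "turn": [0, 0, 0], "fingers": 0.3}, {"delta_pos": [0, 0, 0.1053], "turn": [0, 0, 0], "fingers": 0.3}, {"delta_pos": [0, 0, 0.1053], "turn": [0, 0, 0], "fingers": 0.3}, {"delta_pos": [0, 0, 0.1053], "turn": [0, 0, 0], "fingers": 0.3}, {"delta_pos": [0, 0, 0.1053], "turn": [0, 0, 0], "fingers": 0.55}, {"delta_pos": [0, 0, 0.1053], "turn": [0, 0, 0], "fingers": 0.6}, {"delta_pos": [0, 0, 0.1053], "turn": [0, 0, 0], "fingers": 0.8}, {"delta_pos": [0, 0, 0.1053], "turn": [0, 0, 0], "fingers": 0.8}, {"delta_pos": [0, 0, 0.1053], "turn": [0, 0, 0], "fingers": 0.8}])

```text
clock: 11.2
position: [0.4317, -0.3366, 0.0279]
ee_rot: [0.985, 0.173, 0.0, 0.0]
ft_force: [-1.5, 0.8, 5.9]
grip_width: 0.36
grasp_force: 24.8
```

```bash
python3 - <<'E'
from h import *
go(.4445,-.0345,.17,20)
E
```

```text
delta [ 0.1153 -0.2794 -0.1423] turn [ 0.0008 -0.0003 -0.0004] pos [ 0.4317 -0.3366  0.0279] q [ 0.9   0.42 -0.38  1.86  0.19  0.9  -0.79] F [-1.5  0.8  5.9] w 0.36 g 24.8 t 11.2
```

In the tool's units: -0.235 m / 0.75 = -0.3133, -0.16 m / 0.75 = -0.2133.

Emit:
move_arm(plan=[{"delta_pos": [0, 0, -0.0107], "turn": [0, 0, 0], "fingers": 0.8}, {"delta_pos": [0, 0, -0.04], "turn": [0, 0, 0], "fingers": 0.8}, {"delta_pos": [0, 0, -0.08], "turn": [0, 0, 0], "fingers": 0.8}, {"delta_pos": [0, 0, -0.12], "turn": [0, 0, 0], "fingers": 0.8}, {"delta_pos": [0, 0, -0.1533], "turn": [0, 0, 0], "fingers": 0.8}, {"delta_pos": [0.008, -0.0187, -0.1667], "turn": [0, 0, 0], "fingers": 0.8}, {"delta_pos": [0.024, -0.0573, -0.1733], "turn": [0, 0, 0], "fingers": 0.8}, {"delta_pos": [0.044, -0.1067, -0.1733], "turn": [0, 0, 0], "fingers": 0.8}, {"delta_pos": [0.0667, -0.16, -0.1733], "turn": [0, 0, 0], "fingers": 0.8}, {"delta_pos": [0.088, -0.2133, -0.1733], "turn": [0, 0, 0], "fingers": 0.8}, {"delta_pos": [0.1107, -0.2667, -0.1733], "turn": [0, 0, 0], "fingers": 0.8}, {"delta_pos": [0.1293, -0.3133, -0.1733], "turn": [0, 0, 0], "fingers": 0.8}])

```text
clock: 12.7
position: [0.4414, -0.0797, 0.1567]
ee_rot: [0.985, 0.174, -0.0, -0.0]
ft_force: [-0.2, 0.2, -0.5]
grip_width: 0.36
grasp_force: 24.9
```

In the tool's units: 0.075 m / 0.75 = 0.1, 0.07 m / 0.75 = 0.0933.

Emit:
move_arm(plan=[{"delta_pos": [0.0133, -0.0333, 0], "turn": [0, 0, 0], "fingers": 0.8}, {"delta_pos": [0.0227, -0.0547, 0], "turn": [0, 0, 0], "fingers": 0.8}, {"delta_pos": [0.024, -0.0587, 0.0267], "turn": [0, 0, 0], "fingers": 0.8}, {"delta_pos": [0.024, -0.0587, 0.0667], "turn": [0, 0, 0], "fingers": 0.8}, {"delta_pos": [0.024, -0.0587, 0.0933], "turn": [0, 0, 0], "fingers": 0.8}, {"delta_pos": [0.024, -0.0587, 0.1], "turn": [0, 0, 0], "fingers": 0.8}, {"delta_pos": [0.024, -0.0587, 0.1], "turn": [0, 0, 0], "fingers": 0.8}, {"delta_pos": [0.024, -0.0587, 0.1], "turn": [0, 0, 0], "fingers": 0.8}])

```text
clock: 13.7
position: [0.4446, -0.0347, 0.0831]
ee_rot: [0.985, 0.174, 0.001, 0.0]
ft_force: [-0.6, -0.4, -0.5]
grip_width: 0.363
grasp_force: 24.9
```

```bash
python3 - <<'E'
from h import *
go(.4445,-.0345,.032,20)
E
```

```text
delta [-0.     -0.0003  0.0511] turn [ 0.0008 -0.001  -0.0002] pos [ 0.4446 -0.0347  0.0831] q [ 0.61  0.16 -0.66  2.06  0.12  0.95 -1.34] F [-0.6 -0.4 -0.5] w 0.363 g 24.9 t 13.7
```

In the tool's units: 0.051 m / 0.75 = 0.068, 0.05 m / 0.75 = 0.0667.

Emit:
move_arm(plan=[{"delta_pos": [0, 0, 0.016], "turn": [0, 0, 0], "fingers": 0.8}, {"delta_pos": [0, 0, 0.032], "turn": [0, 0, 0], "fingers": 0.8}, {"delta_pos": [0, 0, 0.0453], "turn": [0, 0, 0], "fingers": 0.8}, {"delta_pos": [0, 0, 0.0533], "turn": [0, 0, 0], "fingers": 0.8}, {"delta_pos": [0, 0, 0.06], "turn": [0, 0, 0], "fingers": 0.8}, {"delta_pos": [0, 0, 0.064], "turn": [0, 0, 0], "fingers": 0.8}, {"delta_pos": [0, 0, 0.0667], "turn": [0, 0, 0], "fingers": 0.8}, {"delta_pos": [0, 0, 0.068], "turn": [0, 0, 0], "fingers": 0.8}, {"delta_pos": [0, 0, 0.068], "turn": [0, 0, 0], "fingers": 0.8}, {"delta_pos": [0, 0, 0.068], "turn": [0, 0, 0], "fingers": 0.8}])

```text
clock: 14.95
position: [0.4443, -0.0348, 0.0318]
ee_rot: [0.985, 0.174, 0.0, 0.0]
ft_force: [-3.4, 1.3, 7.2]
grip_width: 0.362
grasp_force: 25.7
```

In the tool's units: -0.12 m / 0.75 = -0.16, -0.11 m / 0.75 = -0.1467.

Emit:
move_arm(plan=[{"delta_pos": [0, 0, 0], "turn": [0, 0, 0], "fingers": 0.6}, {"delta_pos": [0, 0, 0], "turn": [0, 0, 0], "fingers": 0.5}, {"delta_pos": [0, 0, 0], "turn": [0, 0, 0], "fingers": 0.4}, {"delta_pos": [0, 0, 0], "turn": [0, 0, 0], "fingers": 0.3}, {"delta_pos": [0, 0, 0], "turn": [0, 0, 0], "fingers": 0.3}, {"delta_pos": [0, 0, -0.02], "turn": [0, 0, 0], "fingers": 0.3}, {"delta_pos": [0, 0, -0.0533], "turn": [0, 0, 0], "fingers": 0.3}, {"delta_pos": [0, 0, -0.1067], "turn": [0, 0, 0], "fingers": 0.3}, {"delta_pos": [0, 0, -0.1467], "turn": [0, 0, 0], "fingers": 0.3}, {"delta_pos": [0, 0, -0.16], "turn": [0, 0, 0], "fingers": 0.3}, {"delta_pos": [0, 0, -0.16], "turn": [0, 0, 0], "fingers": 0.3}])

```text
clock: 16.32
position: [0.4443, -0.0349, 0.1517]
ee_rot: [0.985, 0.173, 0.0, 0.0]
ft_force: [0.7, 0.0, -0.4]
grip_width: 0.694
grasp_force: 0.0
```

```bash
python3 - <<'E'
from h import *
go(.6108,.1218,.12,50)
E
```

```text
delta [ 0.21   -0.0904  0.0318] turn [ 1.10e-03 -5.00e-04 -5.24e-01] pos [ 0.4443 -0.0349  0.1517] q [ 0.64  0.05 -0.68  2.    0.04  1.1  -1.27] F [ 0.7  0.  -0.4] w 0.694 g 0.0 t 16.32
```

In the tool's units: 0.21 m / 0.75 = 0.28, -0.05 m / 0.75 = -0.0667, -0.524 rad / 6.2832 = -0.0834.

Emit:
move_arm(plan=[{"delta_pos": [0.04, -0.0173, 0], "turn": [0, 0, -0.0143], "fingers": 0.1}, {"delta_pos": [0.0933, -0.04, 0], "turn": [0, 0, -0.0286], "fingers": 0.1}, {"delta_pos": [0.1533, -0.0667, 0], "turn": [0, 0, -0.0446], "fingers": 0.1}, {"delta_pos": [0.2133, -0.092, 0], "turn": [0, 0, -0.0605], "fingers": 0.1}, {"delta_pos": [0.26, -0.112, 0.02], "turn": [0, 0, -0.0748], "fingers": 0.1}, {"delta_pos": [0.28, -0.12, 0.0427], "turn": [0, 0, -0.0834], "fingers": 0.1}, {"delta_pos": [0.28, -0.12, 0.0667], "turn": [0, 0, -0.0834], "fingers": 0.3}, {"delta_pos": [0.28, -0.12, 0.0667], "turn": [0, 0, -0.0834], "fingers": 0.4}, {"delta_pos": [0.28, -0.12, 0.0667], "turn": [0, 0, -0.0834], "fingers": 0.4}, {"delta_pos": [0.28, -0.12, 0.0667], "turn": [0, 0, -0.0834], "fingers": 0.4}])

```text
clock: 17.58
position: [0.6111, 0.121, 0.1023]
ee_rot: [0.907, 0.422, 0.001, 0.0]
ft_force: [-0.2, -0.5, 0.1]
grip_width: 0.595
grasp_force: 0.0
```

```bash
python3 - <<'E'
from h import *
from workcell import camera,get_obs
go(.6108,.1218,.02,50)
c=camera("scene"); np.savez("scene3.npz",**c); W=cloud(c); p=get_obs()["position"]
m=(np.hypot(W[...,0]-p[0],W[...,1]-p[1])<.06)&(W[...,2]>.05)&(W[...,2]<.3); q=W[m]
print(p, np.percentile(q[:,2],[0,.5,1,2,5,10]).round(4), len(q))
cv2.imwrite("pics/s3.png",cv2.resize(c["color"][110:290,110:330,::-1],None,fx=3,fy=3))
E
```

```text
delta [ 0.0004 -0.0008  0.0823] turn [ 0.0014 -0.0007 -0.0009] pos [0.6111 0.121  0.1023] q [ 0.29  0.55 -0.75  1.59  0.4   1.15 -1.24] F [-0.2 -0.5  0.1] w 0.595 g 0.0 t 17.57
[0.61103436 0.12110714 0.10220003] [0.0943 0.1013 0.1049 0.11   0.1436 0.1728] 2194
```

View pics/s3.png

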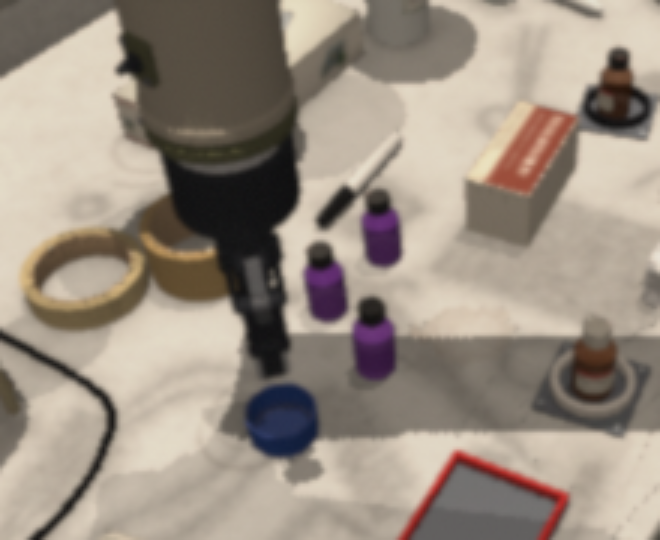

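The gripper is over the cap, tips at about crop (270,370), and both vials stand in their holders at (617,85) and (597,360). The tips are about 6 mm ahead of the TCP at this width, so I'll grip the cap near its rim, with the TCP at z = 0.018.

In the tool's units: 0.084 m / 0.75 = 0.112, 0.078 m / 0.75 = 0.104.

Emit:
move_arm(plan=[{"delta_pos": [0, -0.0013, 0], "turn": [0, 0, 0], "fingers": 0.1}, {"delta_pos": [0, -0.0013, 0.0133], "turn": [0, 0, 0], "fingers": 0.1}, {"delta_pos": [0, -0.0013, 0.0333], "turn": [0, 0, 0], "fingers": 0.1}, {"delta_pos": [0, -0.0013, 0.06], "turn": [0, 0, 0], "fingers": 0.1}, {"delta_pos": [0, -0.0013, 0.0867], "turn": [0, 0, 0], "fingers": 0.1}, {"delta_pos": [0, -0.0013, 0.104], "turn": [0, 0, 0], "fingers": 0.1}, {"delta_pos": [0, -0.0013, 0.112], "turn": [0, 0, 0], "fingers": 0.1}, {"delta_pos": [0, -0.0013, 0.112], "turn": [0, 0, 0], "fingers": 0.1}, {"delta_pos": [0, -0.0013, 0.112], "turn": [0, 0, 0], "fingers": 0.3}, {"delta_pos": [0, -0.0013, 0.112], "turn": [0, 0, 0], "fingers": 0.4}, {"delta_pos": [0, -0.0013, 0.112], "turn": [0, 0, 0], "fingers": 0.6}, {"delta_pos": [0, -0.0013, 0.112], "turn": [0, 0, 0], "fingers": 0.6}])

```text
clock: 19.12
position: [0.6105, 0.1221, 0.0183]
ee_rot: [0.906, 0.423, 0.001, 0.0]
ft_force: [-1.0, -0.7, 5.8]
grip_width: 0.56
grasp_force: 25.7
```

```bash
python3 - <<'E'
from h import *
go(.4265,.298,.12,50)
E
```

```text
delta [ 0.0165 -0.2539 -0.102 ] turn [ 0.0011 -0.0006 -0.0001] pos [0.6105 0.1221 0.0183] q [ 0.26  0.65 -0.7   1.65  0.47  1.02 -1.29] F [-1.  -0.7  5.8] w 0.56 g 25.7 t 19.12
```

In the tool's units: -0.254 m / 0.75 = -0.3387, -0.102 m / 0.75 = -0.136.

Emit:
move_arm(plan=[{"delta_pos": [0, 0, -0.0107], "turn": [0, 0, 0], "fingers": 0.6}, {"delta_pos": [0, 0, -0.0333], "turn": [0, 0, 0], "fingers": 0.6}, {"delta_pos": [0, 0, -0.0667], "turn": [0, 0, 0], "fingers": 0.6}, {"delta_pos": [0, 0, -0.1067], "turn": [0, 0, 0], "fingers": 0.6}, {"delta_pos": [0.0013, -0.0267, -0.1333], "turn": [0, 0, 0], "fingers": 0.6}, {"delta_pos": [0.004, -0.0667, -0.136], "turn": [0, 0, 0], "fingers": 0.6}, {"delta_pos": [0.008, -0.12, -0.136], "turn": [0, 0, 0], "fingers": 0.6}, {"delta_pos": [0.012, -0.1733, -0.136], "turn": [0, 0, 0], "fingers": 0.6}, {"delta_pos": [0.0147, -0.2267, -0.136], "turn": [0, 0, 0], "fingers": 0.6}, {"delta_pos": [0.0187, -0.28, -0.136], "turn": [0, 0, 0], "fingers": 0.6}, {"delta_pos": [0.0213, -0.32, -0.136], "turn": [0, 0, 0], "fingers": 0.6}, {"delta_pos": [0.0227, -0.3387, -0.136], "turn": [0, 0, 0], "fingers": 0.6}])

```text
clock: 20.62
position: [0.4253, 0.2998, 0.1204]
ee_rot: [0.906, 0.424, 0.001, 0.0]
ft_force: [0.5, -0.3, 0.6]
grip_width: 0.565
grasp_force: 26.0
```

In the tool's units: 0.05 m / 0.75 = 0.0667, 0.04 m / 0.75 = 0.0533.

Emit:
move_arm(plan=[{"delta_pos": [0, 0, 0.0267], "turn": [0, 0, 0], "fingers": 0.6}, {"delta_pos": [0, 0, 0.0533], "turn": [0, 0, 0], "fingers": 0.6}, {"delta_pos": [0, 0, 0.0667], "turn": [0, 0, 0], "fingers": 0.6}, {"delta_pos": [0, 0, 0.0667], "turn": [0, 0, 0], "fingers": 0.6}, {"delta_pos": [0, 0, 0.0667], "turn": [0, 0, 0], "fingers": 0.6}])

```text
clock: 21.25
position: [0.4266, 0.2985, 0.0695]
ee_rot: [0.906, 0.423, 0.0, -0.0]
ft_force: [0.5, -0.2, -0.5]
grip_width: 0.557
grasp_force: 26.0
```

```bash
python3 - <<'E'
from h import *
from workcell import camera
go(.4265,.298,.022,50)
c=camera("scene"); cv2.imwrite("pics/s4.png",cv2.resize(c["color"][200:420,100:340,::-1],None,fx=2.5,fy=2.5))
E
```

```text
delta [-0.0005  0.0002  0.0475] turn [-0.     -0.0003 -0.0001] pos [0.4266 0.2985 0.0695] q [ 0.04  0.41 -0.86  1.89  0.37  1.01 -1.68] F [ 0.5 -0.2 -0.5] w 0.557 g 26.0 t 21.25
```

View pics/s4.png

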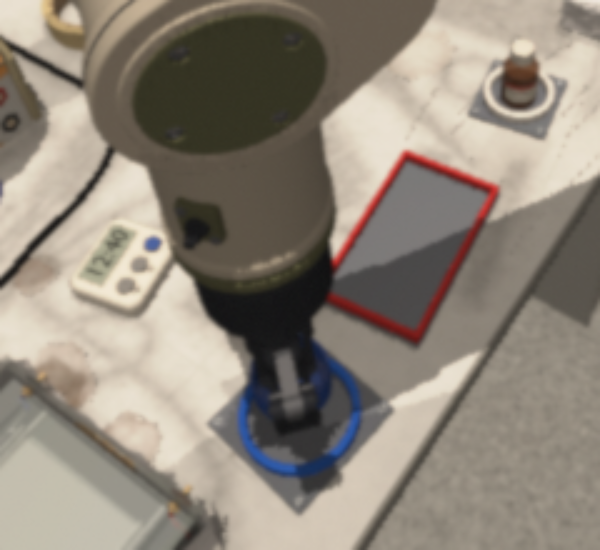

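The cap is held over the blue holder at about crop (300,410), and the timer hasn't moved. I'll lower it slowly.

In the tool's units: 0.047 m / 0.75 = 0.0627, 0.022 m / 0.75 = 0.0293.

Emit:
move_arm(plan=[{"delta_pos": [0, 0, 0.016], "turn": [0, 0, 0], "fingers": 0.6}, {"delta_pos": [0, 0, 0.0293], "turn": [0, 0, 0], "fingers": 0.6}, {"delta_pos": [0, 0, 0.0413], "turn": [0, 0, 0], "fingers": 0.6}, {"delta_pos": [0, 0, 0.0493], "turn": [0, 0, 0], "fingers": 0.6}, {"delta_pos": [0, 0, 0.056], "turn": [0, 0, 0], "fingers": 0.6}, {"delta_pos": [0, 0, 0.06], "turn": [0, 0, 0], "fingers": 0.6}, {"delta_pos": [0, 0, 0.0627], "turn": [0, 0, 0], "fingers": 0.6}, {"delta_pos": [0, 0, 0.0627], "turn": [0, 0, 0], "fingers": 0.6}, {"delta_pos": [0, 0, 0.0627], "turn": [0, 0, 0], "fingers": 0.6}])

```text
clock: 22.42
position: [0.4264, 0.2985, 0.0224]
ee_rot: [0.906, 0.423, 0.0, 0.0]
ft_force: [-0.4, -0.6, -0.4]
grip_width: 0.558
grasp_force: 26.0
```

In the tool's units: 0.001 m / 0.75 = 0.0013.

Emit:
move_arm(plan=[{"delta_pos": [0, 0, 0.0013], "turn": [0, 0, 0], "fingers": 0.6}, {"delta_pos": [0, 0, 0.0013], "turn": [0, 0, 0], "fingers": 0.6}, {"delta_pos": [0, 0, 0.0013], "turn": [0, 0, 0], "fingers": 0.6}])

```text
clock: 22.8
position: [0.4265, 0.2985, 0.0222]
ee_rot: [0.906, 0.423, 0.0, 0.0]
ft_force: [-3.7, -2.7, 12.7]
grip_width: 0.562
grasp_force: 27.5
```

In the tool's units: -0.18 m / 0.75 = -0.24, -0.17 m / 0.75 = -0.2267.

Emit:
move_arm(plan=[{"delta_pos": [0, 0, -0.0013], "turn": [0, 0, 0], "fingers": 0.35}, {"delta_pos": [0, 0, -0.0013], "turn": [0, 0, 0], "fingers": 0.25}, {"delta_pos": [0, 0, -0.0013], "turn": [0, 0, 0], "fingers": 0.15}, {"delta_pos": [0, 0, -0.0027], "turn": [0, 0, 0], "fingers": 0.1}, {"delta_pos": [0, 0, -0.0133], "turn": [0, 0, 0], "fingers": 0.1}, {"delta_pos": [0, 0, -0.04], "turn": [0, 0, 0], "fingers": 0.1}, {"delta_pos": [0, 0, -0.08], "turn": [0, 0, 0], "fingers": 0.1}, {"delta_pos": [0, 0, -0.1333], "turn": [0, 0, 0], "fingers": 0.1}, {"delta_pos": [0, 0, -0.1867], "turn": [0, 0, 0], "fingers": 0.1}, {"delta_pos": [0, 0, -0.2267], "turn": [0, 0, 0], "fingers": 0}, {"delta_pos": [0, 0, -0.24], "turn": [0, 0, 0], "fingers": 0}, {"delta_pos": [0, 0, -0.24], "turn": [0, 0, 0], "fingers": 0}])

```text
clock: 24.3
position: [0.4264, 0.2985, 0.2018]
ee_rot: [0.906, 0.423, 0.001, 0.0]
ft_force: [0.0, 0.6, -1.1]
grip_width: 1.0
grasp_force: 0.0
```

```bash
python3 - <<'E'
from h import *
go(.6047,-.1929,.2,99.7)
go(.6047,-.1929,.2,-80.3)
E
```

```text
delta [-0.2619  0.4524  0.002 ] turn [ 1.100e-03 -4.000e-04 -8.673e-01] pos [0.4264 0.2985 0.2018] q [ 0.14  0.25 -0.94  1.75  0.21  1.25 -1.56] F [ 0.   0.6 -1.1] w 1.0 g 0.0 t 24.3
delta [-0.2619  0.4524  0.002 ] turn [-4.0000e-04 -1.4000e-03  2.2743e+00] pos [0.4264 0.2985 0.2018] q [ 0.14  0.25 -0.94  1.75  0.21  1.25 -1.56] F [ 0.   0.6 -1.1] w 1.0 g 0.0 t 24.3
```

In the tool's units: 0.452 m / 0.75 = 0.6027, 0.442 m / 0.75 = 0.5893, -0.867 rad / 6.2832 = -0.138.

Emit:
move_arm(plan=[{"delta_pos": [-0.024, 0.0427, 0], "turn": [0, 0, -0.0127], "fingers": 0}, {"delta_pos": [-0.056, 0.096, 0], "turn": [0, 0, -0.0255], "fingers": 0}, {"delta_pos": [-0.0893, 0.1533, 0], "turn": [0, 0, -0.0382], "fingers": 0}, {"delta_pos": [-0.1227, 0.2107, 0], "turn": [0, 0, -0.0525], "fingers": 0}, {"delta_pos": [-0.156, 0.268, 0], "turn": [0, 0, -0.0668], "fingers": 0}, {"delta_pos": [-0.1893, 0.3253, 0], "turn": [0, 0, -0.0812], "fingers": 0}, {"delta_pos": [-0.2227, 0.3827, 0], "turn": [0, 0, -0.0955], "fingers": 0}, {"delta_pos": [-0.256, 0.44, 0], "turn": [0, 0, -0.1098], "fingers": 0}, {"delta_pos": [-0.2893, 0.4973, 0], "turn": [0, 0, -0.1241], "fingers": 0}, {"delta_pos": [-0.32, 0.5533, 0], "turn": [0, 0, -0.1337], "fingers": 0}, {"delta_pos": [-0.3413, 0.5893, 0], "turn": [0, 0, -0.138], "fingers": 0}, {"delta_pos": [-0.3493, 0.6027, 0], "turn": [0, 0, -0.138], "fingers": 0}])

```text
clock: 25.8
position: [0.6037, -0.1945, 0.1993]
ee_rot: [0.646, 0.763, -0.0, -0.001]
ft_force: [-0.4, 0.0, 0.0]
grip_width: 0.999
grasp_force: 0.0
```

In the tool's units: 0.1 m / 0.75 = 0.1333, 0.07 m / 0.75 = 0.0933.

Emit:
move_arm(plan=[{"delta_pos": [0, 0, 0.04], "turn": [0, 0, 0], "fingers": 0}, {"delta_pos": [0, 0, 0.0933], "turn": [0, 0, 0], "fingers": 0}, {"delta_pos": [0, 0, 0.1333], "turn": [0, 0, 0], "fingers": 0}, {"delta_pos": [0, 0, 0.1333], "turn": [0, 0, 0], "fingers": 0}, {"delta_pos": [0, 0, 0.1333], "turn": [0, 0, 0], "fingers": 0}])

```text
clock: 26.42
position: [0.6048, -0.192, 0.1025]
ee_rot: [0.645, 0.765, 0.0, 0.0]
ft_force: [0.2, -0.1, 0.2]
grip_width: 1.002
grasp_force: 0.0
```

```bash
python3 - <<'E'
from h import *
go(.6047,-.1929,.028,99.7)
from workcell import camera
c=camera("scene"); cv2.imwrite("pics/s5.png",cv2.resize(c["color"][60:420,130:420,::-1],None,fx=1.6,fy=1.6))
E
```

```text
delta [-0.0009 -0.0004  0.0745] turn [0.0012 0.0002 0.0005] pos [ 0.6048 -0.192   0.1025] q [ 0.76  0.56 -0.71  1.56  0.39  1.16  0.15] F [ 0.2 -0.1  0.2] w 1.002 g 0.0 t 26.43
```

View pics/s5.png

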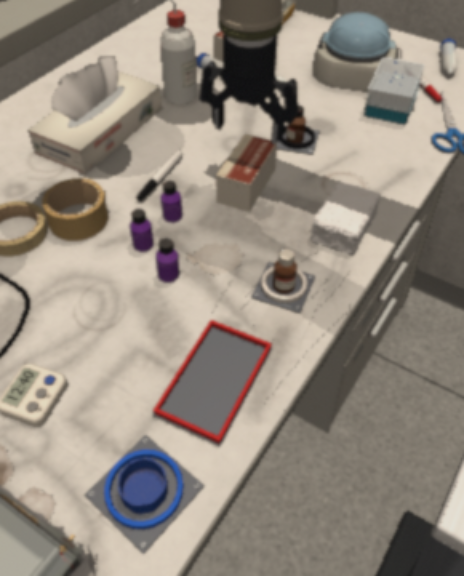

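The cap rests open side up in the blue holder at (143,485), and the open gripper straddles the carton at (247,172). I'll grasp it now.

In the tool's units: 0.078 m / 0.75 = 0.104, 0.074 m / 0.75 = 0.0987.

Emit:
move_arm(plan=[{"delta_pos": [-0.0013, 0, 0.0267], "turn": [0, 0, 0], "fingers": 0}, {"delta_pos": [-0.0013, 0, 0.0533], "turn": [0, 0, 0], "fingers": 0}, {"delta_pos": [-0.0013, 0, 0.08], "turn": [0, 0, 0], "fingers": 0}, {"delta_pos": [-0.0013, 0, 0.0987], "turn": [0, 0, 0], "fingers": 0}, {"delta_pos": [-0.0013, 0, 0.104], "turn": [0, 0, 0], "fingers": 0}, {"delta_pos": [-0.0013, 0, 0.104], "turn": [0, 0, 0], "fingers": 0}, {"delta_pos": [-0.0013, 0, 0.104], "turn": [0, 0, 0], "fingers": 0.2}, {"delta_pos": [-0.0013, 0, 0.104], "turn": [0, 0, 0], "fingers": 0.3}, {"delta_pos": [-0.0013, 0, 0.104], "turn": [0, 0, 0], "fingers": 0.5}, {"delta_pos": [-0.0013, 0, 0.104], "turn": [0, 0, 0], "fingers": 0.5}, {"delta_pos": [-0.0013, 0, 0.104], "turn": [0, 0, 0], "fingers": 0.5}], force=45)

```text
clock: 27.85
position: [0.6049, -0.1939, 0.0241]
ee_rot: [0.645, 0.764, 0.0, 0.001]
ft_force: [-0.8, -0.3, 6.0]
grip_width: 0.677
grasp_force: 49.2
```

```bash
python3 - <<'E'
from h import *
go(.4397,.1434,.14,97.1)
E
```

```text
delta [ 0.3602 -0.106  -0.1163] turn [0.0011 0.0007 0.045 ] pos [ 0.6049 -0.1939  0.0241] q [ 0.73  0.65 -0.66  1.61  0.45  1.04  0.1 ] F [-0.8 -0.3  6. ] w 0.677 g 49.2 t 27.85
```

In the tool's units: 0.315 m / 0.75 = 0.42, 0.14 m / 0.75 = 0.1867, 0.045 rad / 6.2832 = 0.0072.

Emit:
move_arm(plan=[{"delta_pos": [0, 0, -0.0133], "turn": [0, 0, 0], "fingers": 0.5}, {"delta_pos": [0, 0, -0.0467], "turn": [0, 0, 0], "fingers": 0.5}, {"delta_pos": [0, 0, -0.0933], "turn": [0, 0, 0], "fingers": 0.5}, {"delta_pos": [0, 0, -0.1333], "turn": [0, 0, 0], "fingers": 0.5}, {"delta_pos": [0.024, -0.0067, -0.16], "turn": [0, 0, 0.0016], "fingers": 0.5}, {"delta_pos": [0.0667, -0.02, -0.1667], "turn": [0, 0, 0.0032], "fingers": 0.5}, {"delta_pos": [0.1267, -0.0373, -0.1667], "turn": [0, 0, 0.0048], "fingers": 0.5}, {"delta_pos": [0.1867, -0.0547, -0.1667], "turn": [0, 0, 0.0072], "fingers": 0.5}, {"delta_pos": [0.2467, -0.072, -0.1667], "turn": [0, 0, 0.0072], "fingers": 0.5}, {"delta_pos": [0.3067, -0.0907, -0.1667], "turn": [0, 0, 0.0072], "fingers": 0.5}, {"delta_pos": [0.3667, -0.108, -0.1667], "turn": [0, 0, 0.0072], "fingers": 0.5}, {"delta_pos": [0.42, -0.124, -0.1667], "turn": [0, 0, 0.0072], "fingers": 0.5}])

```text
clock: 29.35
position: [0.4585, 0.1025, 0.1485]
ee_rot: [0.662, 0.75, -0.0, 0.0]
ft_force: [0.6, 0.8, -1.5]
grip_width: 0.677
grasp_force: 48.7
```

In the tool's units: 0.075 m / 0.75 = 0.1, 0.07 m / 0.75 = 0.0933.

Emit:
move_arm(plan=[{"delta_pos": [0.0373, -0.0107, 0], "turn": [0, 0, 0], "fingers": 0.5}, {"delta_pos": [0.056, -0.016, 0], "turn": [0, 0, 0], "fingers": 0.5}, {"delta_pos": [0.06, -0.0173, 0.0267], "turn": [0, 0, 0], "fingers": 0.5}, {"delta_pos": [0.06, -0.0173, 0.0667], "turn": [0, 0, 0], "fingers": 0.5}, {"delta_pos": [0.06, -0.0173, 0.0933], "turn": [0, 0, 0], "fingers": 0.5}, {"delta_pos": [0.06, -0.0173, 0.1], "turn": [0, 0, 0], "fingers": 0.5}, {"delta_pos": [0.06, -0.0173, 0.1], "turn": [0, 0, 0], "fingers": 0.5}, {"delta_pos": [0.06, -0.0173, 0.1], "turn": [0, 0, 0], "fingers": 0.5}])

```text
clock: 30.35
position: [0.4419, 0.1441, 0.0741]
ee_rot: [0.662, 0.749, 0.0, 0.0]
ft_force: [-0.2, 0.1, -2.2]
grip_width: 0.676
grasp_force: 48.7
```

```bash
python3 - <<'E'
from h import *
go(.4397,.1434,.028,97.1)
from workcell import camera
c=camera("scene"); cv2.imwrite("pics/s6.png",cv2.resize(c["color"][130:410,150:400,::-1],None,fx=2,fy=2))
E
```

```text
delta [-0.0005 -0.0023  0.0461] turn [ 0.0013  0.0002 -0.0002] pos [0.4419 0.1441 0.0741] q [ 0.45  0.29 -0.94  2.02  0.28  0.97 -0.51] F [-0.2  0.1 -2.2] w 0.676 g 48.7 t 30.35
```

View pics/s6.png

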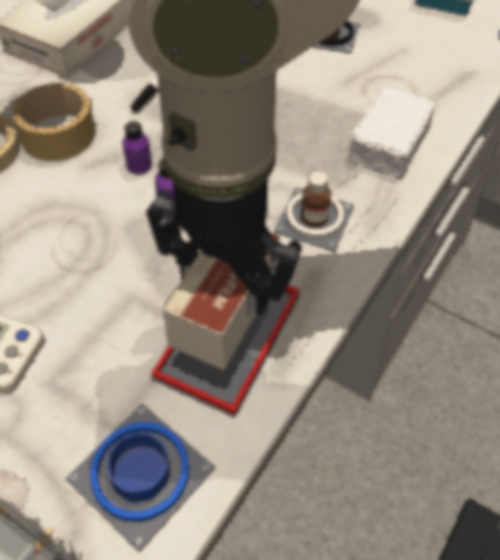

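The carton is level over the tray at crop (212,305). I'll lower it.

In the tool's units: 0.0465 m / 0.75 = 0.062, -0.002 m / 0.75 = -0.0027.

Emit:
move_arm(plan=[{"delta_pos": [0, -0.0027, 0.016], "turn": [0, 0, 0], "fingers": 0.5}, {"delta_pos": [0, -0.0027, 0.0293], "turn": [0, 0, 0], "fingers": 0.5}, {"delta_pos": [0, -0.0027, 0.0413], "turn": [0, 0, 0], "fingers": 0.5}, {"delta_pos": [0, -0.0027, 0.0493], "turn": [0, 0, 0], "fingers": 0.5}, {"delta_pos": [0, -0.0027, 0.056], "turn": [0, 0, 0], "fingers": 0.5}, {"delta_pos": [0, -0.0027, 0.06], "turn": [0, 0, 0], "fingers": 0.5}, {"delta_pos": [0, -0.0027, 0.0613], "turn": [0, 0, 0], "fingers": 0.5}, {"delta_pos": [0, -0.0027, 0.0613], "turn": [0, 0, 0], "fingers": 0.5}, {"delta_pos": [0, -0.0027, 0.062], "turn": [0, 0, 0], "fingers": 0.5}, {"delta_pos": [0, -0.0027, 0.062], "turn": [0, 0, 0], "fingers": 0.5}])

```text
clock: 31.65
position: [0.4393, 0.1439, 0.0279]
ee_rot: [0.662, 0.75, -0.001, 0.001]
ft_force: [-9.6, -4.0, 21.3]
grip_width: 0.673
grasp_force: 51.2
```

In the tool's units: -0.2 m / 0.75 = -0.2667, -0.16 m / 0.75 = -0.2133.

Emit:
move_arm(plan=[{"delta_pos": [0, 0, -0.0007], "turn": [0, 0, 0], "fingers": 0.3}, {"delta_pos": [0, 0, -0.0007], "turn": [0, 0, 0], "fingers": 0.2}, {"delta_pos": [0, 0, -0.0007], "turn": [0, 0, 0], "fingers": 0}, {"delta_pos": [0, 0, -0.0007], "turn": [0, 0, 0], "fingers": 0}, {"delta_pos": [0, 0, -0.0007], "turn": [0, 0, 0], "fingers": 0}, {"delta_pos": [0, 0, -0.02], "turn": [0, 0, 0], "fingers": 0}, {"delta_pos": [0, 0, -0.0533], "turn": [0, 0, 0], "fingers": 0}, {"delta_pos": [0, 0, -0.1067], "turn": [0, 0, 0], "fingers": 0}, {"delta_pos": [0, 0, -0.16], "turn": [0, 0, 0], "fingers": 0}, {"delta_pos": [0, 0, -0.2133], "turn": [0, 0, 0], "fingers": 0}, {"delta_pos": [0, 0, -0.2667], "turn": [0, 0, 0], "fingers": 0}, {"delta_pos": [0, 0, -0.2667], "turn": [0, 0, 0], "fingers": 0}])

```text
clock: 33.15
position: [0.4406, 0.1448, 0.2302]
ee_rot: [0.662, 0.75, 0.002, 0.002]
ft_force: [-0.5, 0.9, -0.5]
grip_width: 1.002
grasp_force: 0.0
```

```bash
python3 - <<'E'
from h import *
from workcell import camera
go(.4397,.1434,.22,97.1)
c=camera("scene"); W=cloud(c)
for n,x,y,r,zm,ze in(("blackv",.5965,-.346,.02,.03,.07),("whitev",.4445,-.0345,.02,.03,.070),("cap",.4265,.298,.028,.02,.028),("carton",.4397,.1434,.08,.05,.062),("timer",.6095,.2816,.06,.008,.019),("parcel",.43,-.193,.08,.02,.042),
 ("p1",.6622,-.0657,.03,.03,.066),("p2",.6618,.0087,.03,.03,.066),("p3",.5926,.035,.03,.03,.066)):
    q=W[(np.hypot(W[...,0]-x,W[...,1]-y)<r)&(W[...,2]>zm)&(W[...,2]<.09)]
    t=q[q[:,2]>np.percentile(q[:,2],95)-.006]
    rr=cv2.minAreaRect(t[:,:2].astype(np.float32)); print(n,"exp",x,y,ze,"top",np.percentile(q[:,2],[50,95]).round(4),np.round(rr[0],4),np.round(rr[1],3),round(rr[2],1))
cv2.imwrite("pics/s7.png",cv2.resize(c["color"][90:410,120:420,::-1],None,fx=1.85,fy=1.85))
E
```

```text
delta [-0.0013 -0.0011  0.0102] turn [0.0056 0.0008 0.0005] pos [0.4406 0.1448 0.2302] q [ 0.6   0.04 -1.02  1.85  0.04  1.27 -0.31] F [-0.5  0.9 -0.5] w 1.002 g 0.0 t 33.15
blackv exp 0.5965 -0.346 0.07 top [0.05   0.0707] [ 0.5963 -0.3418] [0.019 0.018] 34.4
whitev exp 0.4445 -0.0345 0.07 top [0.0508 0.071 ] [ 0.4427 -0.0332] [0.02  0.019] 90.0
cap exp 0.4265 0.298 0.028 top [0.0265 0.0296] [0.4255 0.298 ] [0.049 0.051] 39.0
carton exp 0.4397 0.1434 0.062 top [0.0621 0.0639] [0.4394 0.1446] [0.059 0.119] 7.6
timer exp 0.6095 0.2816 0.019 top [0.017  0.0197] [0.609  0.2818] [0.063 0.068] 12.3
parcel exp 0.43 -0.193 0.042 top [0.0397 0.042 ] [ 0.427  -0.1926] [0.07  0.113] 4.4
p1 exp 0.6622 -0.0657 0.066 top [0.064  0.0672] [ 0.6684 -0.0625] [0.007 0.016] 38.5
p2 exp 0.6618 0.0087 0.066 top [0.0469 0.0665] [0.6605 0.0084] [0.02 0.02] 16.4
p3 exp 0.5926 0.035 0.066 top [0.0463 0.0662] [0.5907 0.0357] [0.02  0.015] 61.1
```

View pics/s7.png

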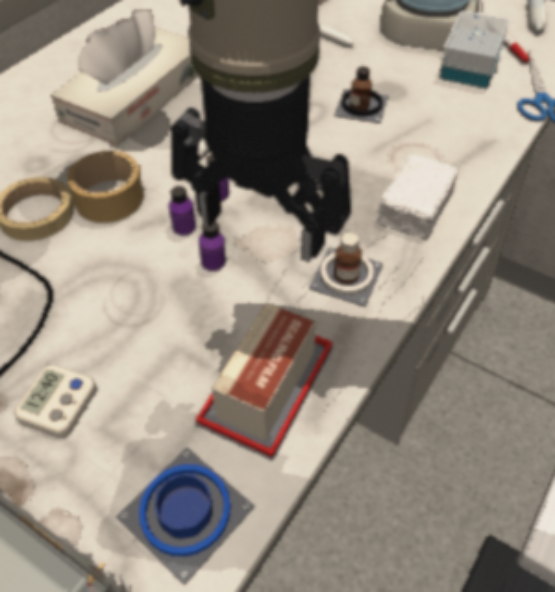

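All four items are seated: the vials at (362,95) and (347,265), the cap at (185,507) and the carton at (265,375). The measured heights match items resting on the recess floors, and the bystanders haven't moved. I'll let the arm settle and hand in.

Emit:
move_arm(plan=[{"delta_pos": [0, 0, 0], "turn": [0, 0, 0], "fingers": 0}, {"delta_pos": [0, 0, 0], "turn": [0, 0, 0], "fingers": 0}, {"delta_pos": [0, 0, 0], "turn": [0, 0, 0], "fingers": 0}, {"delta_pos": [0, 0, 0], "turn": [0, 0, 0], "fingers": 0}])

```text
clock: 33.7
position: [0.4391, 0.144, 0.2265]
ee_rot: [0.662, 0.75, -0.0, -0.0]
ft_force: [1.0, 0.4, -0.8]
grip_width: 1.0
grasp_force: 0.0
```

```bash
python3 -c "
from workcell import hand_in; print(hand_in())"
```

```text
the job is handed in; nothing more can be done
None
```

I placed both vials, the cap and the carton in their holders in the order asked and handed the job in at about 34 s; the final camera check showed each at its recess-floor height and the timer and parcel where they were.

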